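# Unhook a hanging parts bin from under its keeper

### The arm

A 6-joint arm with a two-finger parallel gripper is mounted at the origin on a cart in front of the work surface, level with it; the furniture and walls round the work are solid. World frame = base frame: x ahead of the robot, y to its left, z up, the work surface at z = 0. Lengths are in m, angles in rad, forces in N, time in s.
With the tool pointing down it reaches from about 0.275 to 0.75 m from the base axis. Payload 10.2 kg.
Tool frame: the origin (TCP) lies between the finger pads; the fingertips stand 25 mm ahead of it and the grasp point (between the pads) lies 6 mm ahead of it; z points along the fingers, y is the line along which they close (so a half turn about z gives the same grasp; the last joint's range is limited). The gripper opens to 88 mm and grips with 3 to 60 N. Pads are 18 mm wide; open, the fingers measure 123 mm over their backs; the gripper's body (75 mm by 187 mm) begins 45 mm behind the grasp point.
Start: joints at [-1.364, 0.313, 1.498, -0, 1.331, -0.223], TCP at [0.219, -0.477, 0.233] pointing down, gripper open.
Joint ranges: [-2.94, 2.94], [-0.97, 2.17], [0.19, 2.56], [-1.23, 4.37], [0.02, 3.11], [-2.88, 2.88]. Speed limits (rad/s): [2.39, 2.39, 3.01, 3.14, 3.14, 3.14].

### API

Orientations are given as a unit quaternion [x, y, z, w].
In Python, from station import ctrl gives the robot as it stands.
- The arm moves only by the tool servo_tool, never from a script. Its argument "plan" is a list of rows, each a list of 7 numbers: the shift along the world's x, y, z in units of 25 mm (1.0 is 25 mm), then the turn, a rotation vector about the world's x, y, z in units of 5 degrees (1.0 is 5 degrees), then the finger opening in mm, from 0 to 88.1. A call has 1 to 10 rows; each row is the pose to reach, as a shift and turn from the pose commanded when the call began; what a row does not reach only later rows make up. A row lasts 1/12 s, in which the tool goes at most 41.7 mm and 7.16 degrees, less where a joint would pass 70% of its speed; a pose out of reach is approached as far as the arm can. A call with a gripper value outside its range is refused whole. The fingers move at their own pace and stop on an object; "squeeze" is the grip in N (left out, the last holds). Time passes only in rows, so rows that repeat a pose let the fingers close. It gives the time, the measured TCP pose, the force, the opening and the grip force at its end, in the units of the state.
- ctrl.observe(): the state, without advancing time (a new reading comes with each control period).
- ctrl.get_image(name): name is "scene" or "top" or "wrist"; returns (picture, depth): 480x640x3 uint8, red, green, blue; 480x640 float32, m along the optical axis (not along the pixel's ray), 0 where there is no reading.
- ctrl.camera_params(name): a dict with "mtx" (3x3 intrinsics, pixels), "extrinsics" (4x4, takes a point from camera to world coordinates). Camera axes: x right, y down, z forward; pixel columns grow to the right and rows downward; lengths in m; the calibration is good to about 2 mm. A picture is of the moment at which its call begins: read the wrist's pose just before it. camera_params takes no time and is no camera call; for the wrist camera it gives the pose at the moment of the call.
- ctrl.hand_in(): hands the job in; it is judged then, once.
The state is a dict: "clock": time; "joint_pos": joint angles; "joint_vel": joint speeds; "joint_efforts": joint torques, N m; "position": TCP position; "tool_rot": TCP orientation; "contact_force": force on the tool from outside, world axes, zero at the start; "torque": the same for the moment, N m; "gripper_width": finger opening in m; "finger_force": force on a finger pad.
Only numpy, scipy, OpenCV 4.12 (cv2) and the standard library are available. Lean on these libraries where they do the work, as an engineer would, in place of code of your own. Each camera call takes 0.05 s, during which the arm holds its last target. There are 200 camera calls.

### The job

Take the yellow parts bin, with the USB stick in it, off the grey bin rack and stand it upright in the middle of the green mat. It hangs by a nib behind a ledge, under a steel keeper strip: first tilt its front end up about 30 degrees while its tongue stays down on the ledge, only then lift the nib over the ledge and draw it out forward, without forcing it against the rack or spilling the stick. Leave the blue bin hanging and everything else where it is.

Things in the scene. Friction and masses are not known exactly. Their poses are not given: they have to be found in the camera images.
- yellow_bin_center (a point): centre of the yellow open-topped plastic parts bin (loose, 0.1 to 0.2 kg), half-way up its tub. Tub 100 (x) x 50 (y) x 50 (z) mm outside, walls and floor 3 mm; -x is its front (front wall only 36 mm high, with a white label), +x its back, z up. Best gripped across its 50 mm width, with the hand leaning a little back towards the robot, as it turns forward with the bin.
- yellow_bin_nib (a point): middle of the nib's lower edge on the yellow bin, +64, 0, +15 mm from its centre in the bin's axes. The hanger: a flat tongue 40 mm wide, 4 mm thick, runs 40 mm back from the back wall (to x = +90 mm from the centre), its underside level with the tub's rim (25 mm above the centre); under it the nib, 10 mm deep, 4 mm thick (x = +62 to +66 mm), points down.
- yellow_bin: the yellow bin; origin at the centre of its underside, 25 mm below yellow_bin_center, same axes. At the start it hangs level, square to the rack: tongue on the ledge, nib touching the ledge's rear face, and a foot bar (9 mm deep, 8 mm high, along the bottom of the back wall) against the front sheet; bin centre 60.6 mm in front of the ledge middle and 25 mm below it.
- rack_ledge (a point): middle of the ledge's top edge on the fixed grey sheet-metal rack, 264 mm wide, whose place and yaw vary. -x is the rack's front (towards the robot), y runs along the ledge, z up. The ledge is the top, 140 mm above the bench, of a 3 mm thick front sheet (x = -1.5 to +1.5 mm from here). Behind it an open space 44 mm wide reaches to a rear sheet. Plates close both ends.
- rack_keeper (a point): point on the rack 21.5 mm behind the ledge middle and 6.5 mm above it: lowest place of the front lower edge of the steel keeper strip (4 mm thick, along the whole ledge, running back to the rear sheet). The back end of each tongue lies under it. It is set 0 to 2 mm higher than this, differently each time and not reported: feel for it. Pushes under 40 N do not move it.
- rack: the rack with its keeper; origin on the bench below the ledge middle. Tongue and nib are 14 mm deep together: a level bin cannot come off. Turned front-up by 0.6 rad about the ledge's rear top edge while it is shifted about 9 mm back along its tongue (else the nib jams), it can rise square to the tongue: after 10 mm the nib clears the ledge, 2.5 to 4.5 mm later the tongue touches the keeper; in between it draws out along the tongue. Two bins hang 85 to 135 mm apart.
- blue_bin_center (a point): centre of the blue bin, the same as the yellow one in shape; empty; it stays hanging on the rack
- usb_center (a point): centre of the black USB stick, 52 x 18 x 8 mm, lying loose in the yellow bin
- mat: green mat on the bench, 180 x 180 mm, 3 mm thick, fixed; origin at the centre of its underside; its place and yaw vary
- flux_center (a point): centre of a loose round tub with yellow body and black lid, 47 mm wide, 29 mm high; bystander
- solvent_center (a point): centre of a loose white bottle, 65 mm wide, 124 mm high; bystander

How it is judged:
By the outcome, as a careful person would: the job done as asked, in the order asked, and still so for the second after the job is handed in, with the robot touching nothing.
It also fails if it takes over 54 s, if anything falls off the work surface, if the arm or the gripper's body presses on something with over 40 N, if the wrist force passes 120 N, or if a joint passes its speed limit or range.

## Working session

There is one attempt and no reset: what is moved stays moved. The work goes in short steps, Python scripts to look and compute and a tool call to move; the robot and the scene stay as the last step left them, time stands still between calls to the robot, and variables do not carry over. Pictures are saved under pics/ and viewed, at most 10 in all, crops included, and the job is handed in when it is done.

Besides the shell and the picture viewer there is one more tool, called after "Call:" as name([rows], argument=value, ...), one row to a line, values as JSON. servo_tool: Moves the arm, as the interface text tells. Its arguments: {"type":"object","properties":{"plan":{"type":"array"},"squeeze":{"type":"number"}},"required":["plan"]}

```bash
ls; mkdir -p pics
python3 - <<'E'
from station import ctrl
import cv2,numpy as np
s=ctrl.observe();print({k:np.round(v,3).tolist() for k,v in s.items()})
ims=[]
for n in("scene","top"):
    im,d=ctrl.get_image(n);p=ctrl.camera_params(n);np.savez(f"pics/{n}0.npz",im=im,d=d,K=p["mtx"],E=p["extrinsics"])
    cv2.imwrite(f"pics/{n}0.png",im[:,:,::-1]);print(n,np.round(p["mtx"],1).tolist(),np.round(p["extrinsics"],3).tolist())
E
```

```text
pics
{'clock': 0.0, 'joint_pos': [-1.364, 0.313, 1.498, 0.0, 1.331, -0.223], 'joint_vel': [0.001, 0.001, 0.001, 0.0, -0.001, -0.001], 'joint_efforts': [-0.001, -40.221, -25.227, 0.069, 0.035, -0.0], 'position': [0.219, -0.477, 0.233], 'tool_rot': [0.977, 0.213, 0.0, -0.001], 'contact_force': [0.444, -0.009, 0.447], 'torque': [-0.003, 0.0, -0.024], 'finger_force': 0.0, 'gripper_width': 0.089}
scene [[558.3, 0.0, 318.0], [0.0, 558.3, 239.6], [0.0, 0.0, 1.0]] [[-0.547, -0.37, 0.751, -0.439], [-0.837, 0.252, -0.485, 0.564], [-0.01, -0.894, -0.447, 0.703], [0.0, 0.0, 0.0, 1.0]]
top [[520.2, 0.0, 318.4], [0.0, 520.2, 235.4], [0.0, 0.0, 1.0]] [[-0.01, -0.997, 0.079, 0.437], [-1.0, 0.012, 0.014, -0.046], [-0.015, -0.079, -0.997, 1.141], [0.0, 0.0, 0.0, 1.0]]
```

View pics/top0.png

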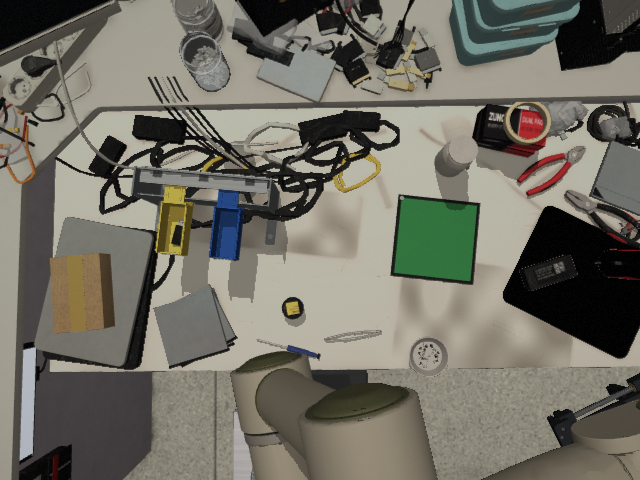

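View pics/scene0.png

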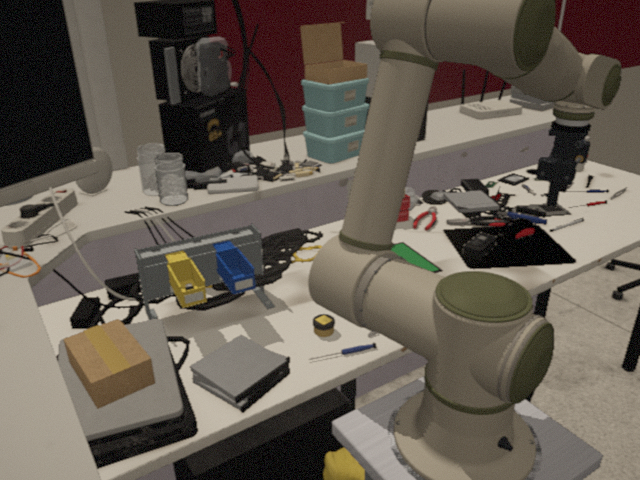

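The top view shows the yellow bin at about (174,225) with the stick at (177,235), the blue bin at (226,225), the rack along (135–275,185), the mat at (436,240), the flux tub at (292,307) and the bottle at (457,155). The scene view agrees: the yellow bin is at (186,280) and the blue one at (235,265).

```bash
cat > h.py <<'E'
import cv2,numpy as np
def load(f):
    z=np.load(f);return z["im"],z["d"],z["K"],z["E"]
def cloud(d,K,E):
    v,u=np.mgrid[:d.shape[0],:d.shape[1]]
    P=np.stack([(u-K[0,2])/K[0,0]*d,(v-K[1,2])/K[1,1]*d,d],-1)
    return P@E[:3,:3].T+E[:3,3]
def ray(uv,K,E,z):
    uv=np.atleast_2d(np.array(uv,float)); r=np.c_[(uv[:,0]-K[0,2])/K[0,0],(uv[:,1]-K[1,2])/K[1,1],np.ones(len(uv))]@E[:3,:3].T
    return E[:3,3]+r*((z-E[2,3])/r[:,2])[:,None]
def mask(im,lo,hi,roi=None):
    m=cv2.inRange(cv2.cvtColor(im,cv2.COLOR_RGB2HSV),lo,hi)
    if roi: 
        k=np.zeros_like(m);a,b,c,e=roi;k[b:e,a:c]=1;m=m*k
    n,l,s,_=cv2.connectedComponentsWithStats(m);i=1+np.argmax(s[1:,4]);return l==i
Y=((20,120,60),(34,255,255));B=((108,120,40),(125,255,255));G=((45,100,50),(80,255,255))
E
python3 - <<'E'
from h import *
for f in("top","scene"):
    im,d,K,E=load(f"pics/{f}0.npz");C=cloud(d,K,E)
    for n,c,roi in(("Y",Y,(140,170,220,320)),("B",B,(190,170,260,310)),("G",G,None)):
        m=mask(im,*c,roi);p=C[m&(d>0)]
        if n!="G":
            q=p[(p[:,2]>.133)]
        else: q=p
        r=cv2.minAreaRect(q[:,:2].astype(np.float32)*1000)
        print(f,n,m.sum(),len(q),np.round(np.percentile(p[:,2],[2,50,98]),3),r, np.round(np.percentile(q,[1,99],axis=0),3).tolist())
        r2=cv2.minAreaRect(np.argwhere(m)[:,::-1].astype(np.float32));print(np.round(cv2.boxPoints(r2)).tolist())
        if n=="G":
            b=ray(cv2.boxPoints(r2),K,E,.003);print(b.round(4).tolist(),b.mean(0))
    # rack top points
    q=C[(C[...,2]>.125)&(C[...,2]<.2)&(C[...,0]>.4)&(C[...,0]<.7)&(C[...,1]>.0)&(C[...,1]<.42)&~mask(im,*Y,(140,170,220,320))&~mask(im,*B,(190,170,260,310))]
    print("rack",len(q),cv2.minAreaRect(q[:,:2].astype(np.float32)*1000),np.percentile(q[:,2],[5,50,95]))
im,d,K,E=load("pics/top0.npz")
cv2.imwrite("pics/crop.png",cv2.resize(im[150:280,120:290,::-1],None,fx=4.5,fy=4.5,interpolation=cv2.INTER_CUBIC))
E
```

```text
top Y 1856 669 [0.09  0.118 0.147] ((551.6105346679688, 253.1475372314453), (53.33525848388672, 132.1361083984375), 83.94644927978516) [[0.489, 0.225, 0.134], [0.617, 0.284, 0.149]]
[[154.0, 252.0], [162.0, 183.0], [195.0, 187.0], [187.0, 256.0]]
top B 1859 632 [0.09  0.106 0.147] ((540.6647338867188, 149.29127502441406), (52.707679748535156, 132.3572998046875), 84.22755432128906) [[0.477, 0.122, 0.133], [0.606, 0.179, 0.148]]
[[208.0, 256.0], [216.0, 189.0], [245.0, 192.0], [238.0, 260.0]]
top G 5824 5804 [-0.002  0.003  0.007] ((517.3807983398438, -284.7628173828125), (168.8850860595703, 167.0968017578125), 83.07867431640625) [[0.433, -0.37, -0.002], [0.601, -0.2, 0.008]]
[[393.0, 273.0], [401.0, 197.0], [478.0, 205.0], [470.0, 281.0]]
[[0.4429, -0.1914, 0.003], [0.6099, -0.2117, 0.003], [0.5908, -0.3791, 0.003], [0.4246, -0.3569, 0.003]] [ 0.51705369 -0.28477669  0.003     ]
rack 2748 ((574.270263671875, 252.86843872070312), (375.53033447265625, 181.6378631591797), 78.53489685058594) [0.13504186 0.15145652 0.16152151]
scene Y 1355 424 [0.07  0.122 0.146] ((554.8876953125, 255.3856
[... 268 characters left out ...]
4015197753906, 140.45986938476562), 84.46179962158203) [[0.474, 0.125, 0.133], [0.61, 0.183, 0.147]]
[[204.0, 249.0], [232.0, 233.0], [262.0, 282.0], [234.0, 299.0]]
scene G 466 463 [0.001 0.004 0.007] ((508.03277587890625, -342.22052001953125), (51.07271194458008, 173.3165283203125), 83.28617095947266) [[0.428, -0.371, 0.001], [0.588, -0.321, 0.007]]
[[390.0, 249.0], [397.0, 239.0], [439.0, 268.0], [432.0, 277.0]]
[[0.5781, -0.325, 0.003], [0.6132, -0.3775, 0.003], [0.4306, -0.3618, 0.003], [0.4042, -0.3145, 0.003]] [ 0.50655474 -0.34471305  0.003     ]
rack 2368 ((578.891845703125, 253.15869140625), (373.4884338378906, 170.16119384765625), 78.59033203125) [0.12684448 0.15023124 0.1603328 ]
```

View pics/crop.png

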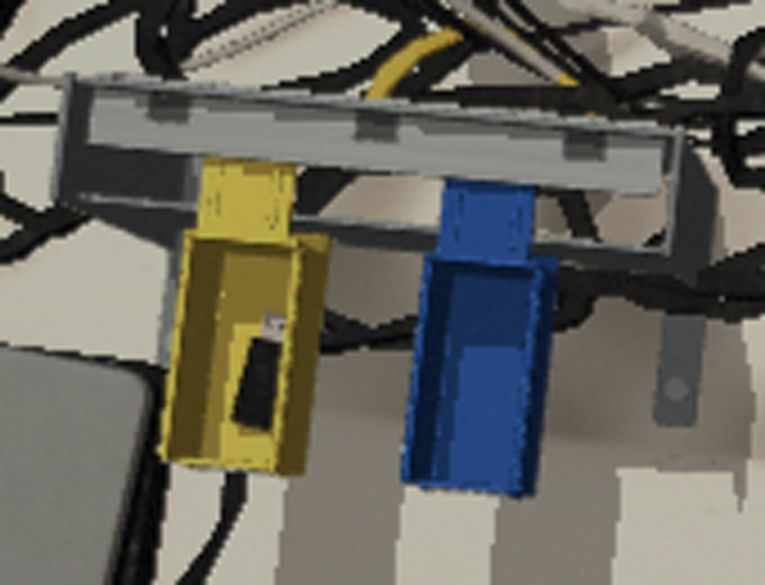

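Both bins read yaw ≈ -6°, 104 mm apart, with rims at z≈0.14, which matches the given sizes. The mat centre is about (0.517,-0.285). I'll check the wrist camera mounting and the bystanders, then approach.

Run:
```python
from h import *
from station import ctrl
from scipy.spatial.transform import Rotation as R
s=ctrl.observe();p=ctrl.camera_params("wrist");E=p["extrinsics"];Rt=R.from_quat(s["tool_rot"]).as_matrix()
print("cam in tool",(Rt.T@(E[:3,3]-s["position"])).round(3),(Rt.T@E[:3,:3]).round(3).tolist(),p["mtx"].round(0).tolist())
im,d,K,E=load("pics/top0.npz");C=cloud(d,K,E)
for n,(a,b,c,e),lo in(("bottle",(435,130,485,180),.1),("flux",(278,292,308,325),.015),("rack",(120,150,290,215),.148)):
    q=C[b:e,a:c].reshape(-1,3);q=q[(q[:,2]>lo)&(q[:,2]<.2)];print(n,len(q),np.median(q,0).round(3),np.percentile(q,[3,97],axis=0).round(3).tolist())
```

```text
cam in tool [ 0.066  0.001 -0.151] [[-0.0, -0.965, -0.263], [1.0, -0.0, 0.001], [-0.001, -0.263, 0.965]] [[351.0, 0.0, 315.0], [0.0, 351.0, 243.0], [0.0, 0.0, 1.0]]
bottle 697 [ 0.685 -0.318  0.123] [[0.66, -0.343, 0.103], [0.711, -0.293, 0.126]]
flux 387 [0.371 0.028 0.029] [[0.352, 0.007, 0.025], [0.392, 0.047, 0.033]]
rack 2272 [0.625 0.194 0.152] [[0.599, 0.062, 0.149], [0.648, 0.321, 0.163]]
```

Call:
servo_tool([
  [1,3,1,0,0,-0.6,88],
  [2,6,2,0,0,-1.2,88],
  [3,9,3,0,0,-1.8,88],
  [4,12,3,0,0,-2.4,88],
  [4.5,15,3,0,0,-3,88],
  [5,17,3,0,0,-3.6,88],
  [5.5,19,3,0,0,-4.2,88],
  [6,21,3,0,0,-4.8,88],
  [6.5,23,3,0,0,-5.4,88],
  [7,25,3,0,0,-6.1,88],
])

```text
clock: 0.93
position: [0.3333, -0.0826, 0.2984]
tool_rot: [0.999, -0.053, 0.0, 0.0]
contact_force: [1.4, -1.3, -0.3]
gripper_width: 0.0881
finger_force: 0.0
```

Call:
servo_tool([
  [0.5,1.6,0,0,0,0,88],
  [1,3.2,0,0,0,0,88],
  [1.5,4.8,0,0,0,0,88],
  [2,6.4,0,0,0,0,88],
  [2.5,8,0,0,0,0,88],
  [3,9.6,0,0,0,0,88],
  [3.5,11.2,0,0,0,0,88],
  [4,12.6,0,0,0,0,88],
  [4.3,13.5,0,0,0,0,88],
  [4.3,13.5,0,0,0,0,88],
])

```text
clock: 1.77
position: [0.4413, 0.2562, 0.2971]
tool_rot: [0.999, -0.049, -0.001, -0.0]
contact_force: [-0.4, -0.3, 0.1]
gripper_width: 0.0882
finger_force: 0.0
```

Run:
```python
from h import *
from station import ctrl
s=ctrl.observe();p=ctrl.camera_params("wrist");im,d=ctrl.get_image("wrist")
print(s["position"].round(4),s["joint_vel"].round(3),s["joint_pos"].round(3))
np.savez("pics/w1.npz",im=im,d=d,K=p["mtx"],E=p["extrinsics"]);cv2.imwrite("pics/w1.png",im[:,:,::-1])
K,E=p["mtx"],p["extrinsics"];C=cloud(d,K,E)
for n,c in(("Y",Y),("B",B)):
    m=mask(im,*c);P=C[m&(d>0)];q=P[(P[:,2]>.134)&(P[:,2]<.15)];r=cv2.minAreaRect(q[:,:2].astype(np.float32)*1000)
    print(n,m.sum(),len(q),r)
```

```text
[0.4413 0.2562 0.2971] [-0.074 -0.064  0.079 -0.024  0.002 -0.067] [2.960e-01 2.420e-01 1.425e+00 1.000e-03 1.476e+00 1.965e+00]
Y 9608 4184 ((550.290771484375, 252.23422241210938), (52.20938491821289, 131.84228515625), 83.96894836425781)
B 11304 4454 ((539.7857666015625, 147.95565795898438), (52.6048469543457, 132.57777404785156), 83.87750244140625)
```

View pics/w1.png

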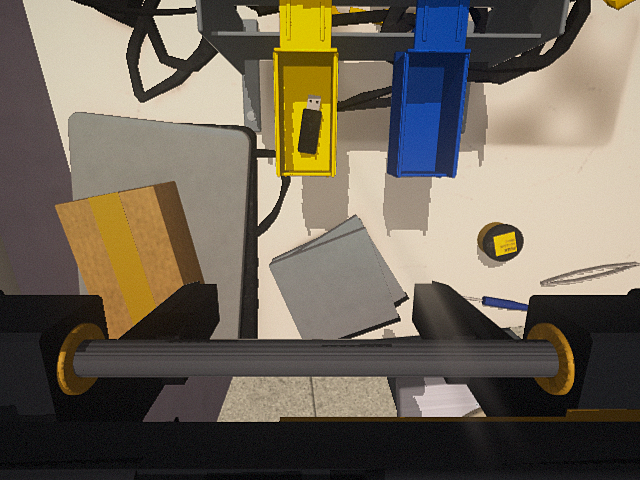

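The wrist view shows the yellow tub at columns 275–338, rows 48–178, and the stick at (311,125). It gives the yellow bin centre as about (0.534,0.254), yaw -6°, within 1.5 mm of the top view. I'll use (0.535,0.2543,0.115) and go to the pre-grasp, leaning 20° back.

Call:
servo_tool([
  [0.3,0,-0.4,-0.07,-0.66,0,88],
  [0.8,0,-1,-0.14,-1.3,0,88],
  [1.2,0,-1.7,-0.21,-2,0,88],
  [1.6,0,-2.5,-0.28,-2.6,0,88],
  [2.1,0,-3.3,-0.35,-3.3,0,88],
  [2.6,0,-4,-0.42,-3.98,0,88],
  [2.85,0,-4.44,-0.42,-3.98,0,88],
  [2.85,0,-4.44,-0.42,-3.98,0,88],
  [2.85,0,-4.44,-0.42,-3.98,0,88],
])

```text
clock: 2.57
position: [0.5125, 0.2522, 0.1876]
tool_rot: [0.984, -0.051, 0.173, 0.01]
contact_force: [-0.2, 0.2, 0.6]
gripper_width: 0.0878
finger_force: 0.0
```

```bash
cat >> h.py <<'E'
from scipy.spatial.transform import Rotation as R
def goal(s,p,yaw,lean):
    "units for a move from the measured pose to TCP p, hand yaw, lean forward (deg)"
    T=R.from_euler("z",yaw,degrees=True)*R.from_euler("y",lean,degrees=True)*R.from_quat([1,0,0,0])
    v=(T*R.from_quat(s["tool_rot"]).inv()).as_rotvec(degrees=True)/5
    return ((np.array(p)-s["position"])/.025).round(2),v.round(2)
E
python3 - <<'E'
from h import *
from station import ctrl
s=ctrl.observe();print(s["position"].round(4),goal(s,(.533,.2545,.1296),-6,-20),s["contact_force"].round(2))
p=ctrl.camera_params("wrist");im,d=ctrl.get_image("wrist");K,E=p["mtx"],p["extrinsics"]
cv2.imwrite("pics/w2.png",im[:,:,::-1]);C=cloud(d,K,E);m=mask(im,*Y);P=C[m&(d>0)];q=P[(P[:,2]>.134)&(P[:,2]<.15)];print(m.sum(),cv2.minAreaRect(q[:,:2].astype(np.float32)*1000))
X=np.array([np.cos(np.radians(6)),-np.sin(np.radians(6))]);Yv=np.array([-X[1],X[0]])
t=(q[:,:2]-[.535,.2543]);print(np.percentile(t@X,[1,99]).round(4),np.percentile(t@Yv,[1,99]).round(4))
E
```

```text
[0.5125 0.2522 0.1876] (array([ 0.82,  0.09, -2.32]), array([ 0.01, -0.02, -0.01])) [-0.23  0.18  0.59]
16443 ((551.2915649414062, 252.13323974609375), (52.254920959472656, 133.11822509765625), 83.9212646484375)
[-0.0472  0.082 ] [-0.0261  0.0253]
```

View pics/w2.png

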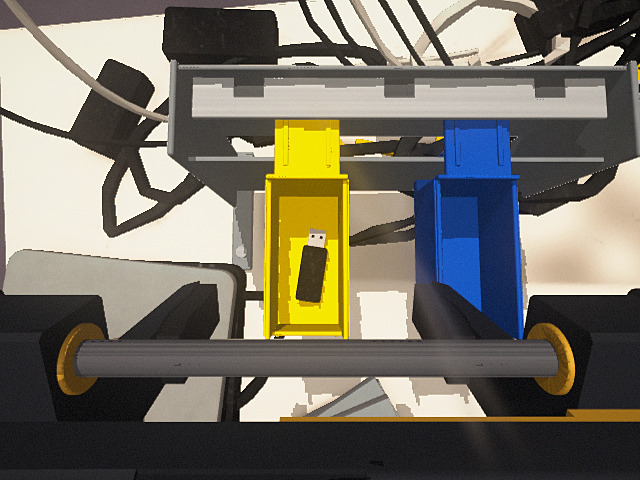

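The wrist view has the bin centred between the fingers (columns 265–349) and the blue bin clear of the right finger. The keeper's front edge is at +82 mm in bin axes, as expected. Next: descend and grip.

Call:
servo_tool([
  [0.15,0.02,-0.4,0,0,0,88],
  [0.3,0.04,-0.8,0,0,0,88],
  [0.45,0.05,-1.25,0,0,0,88],
  [0.6,0.06,-1.7,0,0,0,88],
  [0.75,0.07,-2.1,0,0,0,88],
  [0.82,0.08,-2.32,0,0,0,75],
  [0.82,0.08,-2.32,0,0,0,65],
  [0.82,0.08,-2.32,0,0,0,60],
], squeeze=25)

```text
clock: 3.28
position: [0.5328, 0.2549, 0.1289]
tool_rot: [0.984, -0.05, 0.173, 0.009]
contact_force: [-1.3, 0.3, 0.4]
gripper_width: 0.0697
finger_force: 0.0
```

Call:
servo_tool([
  [0,0,0,0,0,0,57],
  [0,0,0,0,0,0,54],
  [0,0,0,0,0,0,52],
  [0,0,0,0,0,0,50],
  [0,0,0,0,0,0,46],
  [0,0,0,0,0,0,44],
  [0,0,0,0,0,0,44],
])

```text
clock: 3.87
position: [0.5329, 0.2553, 0.1297]
tool_rot: [0.983, -0.05, 0.174, 0.009]
contact_force: [-3.0, 5.1, 4.4]
gripper_width: 0.0493
finger_force: 25.0
```

Run:
```python
from h import *
from station import ctrl
s=ctrl.observe();print(s["position"].round(4),goal(s,(.533,.2545,.1296),-6,-20),s["contact_force"].round(2),s["torque"].round(2),s["gripper_width"],s["finger_force"])
```

```text
[0.5329 0.2553 0.1297] (array([ 0.  , -0.03, -0.  ]), array([ 0.  ,  0.01, -0.03])) [-3.03  5.11  4.38] [0.69 0.37 0.23] 0.049285462920461064 25.00079870223999
```

Run:
```python
import numpy as np
a,n0=-64.3,-10.3
def f(th,s,r,d=0):
    th=np.radians(th);x=(a+s)*np.cos(th)+(n0+r)*np.sin(th)-a;z=-(a+s)*np.sin(th)+(n0+r)*np.cos(th)-n0
    return (np.array([x*.9945,-x*.1045,z])/25).round(3)
for th in np.arange(0,37.5,2.5): print(th,f(th,.241*th,0),(th/5*np.array([.1045,.9945])).round(3))
print("rise",[(f(35,8.4,r)-f(35,8.4,0)).round(3).tolist() for r in(2,6,10,11.4,12.5)])
print("draw",[(f(35,8.4-d,11.4)-f(35,8.4,11.4)).round(3).tolist() for d in(10,25,50,75)])
```

```text
0.0 [ 0. -0.  0.] [0. 0.]
2.5 [ 0.009 -0.001  0.112] [0.052 0.497]
5.0 [ 0.022 -0.002  0.222] [0.104 0.994]
7.5 [ 0.04  -0.004  0.33 ] [0.157 1.492]
10.0 [ 0.062 -0.007  0.436] [0.209 1.989]
12.5 [ 0.089 -0.009  0.54 ] [0.261 2.486]
15.0 [ 0.12  -0.013  0.642] [0.314 2.984]
17.5 [ 0.155 -0.016  0.742] [0.366 3.481]
20.0 [ 0.194 -0.02   0.839] [0.418 3.978]
22.5 [ 0.237 -0.025  0.933] [0.47  4.475]
25.0 [ 0.284 -0.03   1.024] [0.522 4.972]
27.5 [ 0.334 -0.035  1.112] [0.575 5.47 ]
30.0 [ 0.387 -0.041  1.197] [0.627 5.967]
32.5 [ 0.443 -0.047  1.278] [0.679 6.464]
35.0 [ 0.502 -0.053  1.356] [0.731 6.962]
rise [[0.046, -0.004, 0.066], [0.137, -0.014, 0.197], [0.228, -0.024, 0.328], [0.26, -0.027, 0.374], [0.286, -0.03, 0.41]]
draw [[-0.325, 0.034, 0.229], [-0.814, 0.086, 0.573], [-1.629, 0.171, 1.147], [-2.444, 0.257, 1.72]]
```

Call:
servo_tool([
  [0.009,0,0.11,0.05,0.5,0,44],
  [0.022,0,0.22,0.1,0.99,0,44],
  [0.04,0,0.33,0.16,1.49,0,44],
  [0.06,-0.01,0.435,0.21,1.99,0,44],
  [0.06,-0.01,0.435,0.21,1.99,0,44],
  [0.06,-0.01,0.435,0.21,1.99,0,44],
], squeeze=30)

```text
clock: 4.37
position: [0.5346, 0.2542, 0.1396]
tool_rot: [0.995, -0.051, 0.087, 0.005]
contact_force: [0.4, 0.3, -0.2]
gripper_width: 0.0496
finger_force: 30.0
```

Run:
```python
from h import *
from station import ctrl
s=ctrl.observe();print(s["position"].round(4),goal(s,(.5329+.0015,.2553-.0002,.1297+.0109),-6,-10),s["contact_force"].round(2),s["torque"].round(2),s["gripper_width"],s["finger_force"])
```

```text
[0.5346 0.2542 0.1396] (array([-0.01,  0.04,  0.04]), array([ 0.01,  0.01, -0.02])) [ 0.4   0.27 -0.18] [-0.03 -0.15 -0.04] 0.04956236230370532 30.000007152557373
```

Call:
servo_tool([
  [0.027,0,0.104,0.05,0.5,0,44],
  [0.058,-0.005,0.206,0.1,0.99,0,44],
  [0.093,-0.01,0.306,0.16,1.49,0,44],
  [0.132,-0.014,0.403,0.21,1.99,0,44],
  [0.175,-0.018,0.497,0.26,2.49,0,44],
  [0.175,-0.018,0.497,0.26,2.49,0,44],
  [0.175,-0.018,0.497,0.26,2.49,0,44],
])

```text
clock: 4.95
position: [0.5387, 0.2539, 0.1518]
tool_rot: [0.998, -0.051, -0.021, -0.001]
contact_force: [0.6, 0.1, -1.2]
gripper_width: 0.0491
finger_force: 30.0
```

Run:
```python
from h import *
from station import ctrl
s=ctrl.observe();print(s["position"].round(4),goal(s,(.5329+.0059,.2553-.0006,.1297+.0233),-6,2.5),s["contact_force"].round(2),s["torque"].round(2),s["gripper_width"],s["finger_force"])
```

```text
[0.5387 0.2539 0.1518] (array([0.  , 0.03, 0.05]), array([ 0.01,  0.01, -0.02])) [ 0.65  0.08 -1.21] [-0.06 -0.29  0.05] 0.049085854578738014 29.9998739361763
```

Call:
servo_tool([
  [0.047,-0.005,0.091,0.05,0.5,0,44],
  [0.097,-0.01,0.179,0.1,0.99,0,44],
  [0.15,-0.016,0.264,0.16,1.49,0,44],
  [0.206,-0.022,0.345,0.21,1.99,0,44],
  [0.265,-0.028,0.423,0.26,2.49,0,44],
  [0.265,-0.028,0.423,0.26,2.49,0,44],
  [0.265,-0.028,0.423,0.26,2.49,0,44],
])

```text
clock: 5.53
position: [0.5452, 0.2534, 0.1624]
tool_rot: [0.99, -0.051, -0.13, -0.006]
contact_force: [1.0, -0.9, -1.6]
gripper_width: 0.0493
finger_force: 30.0
```

Run:
```python
from h import *
from station import ctrl
s=ctrl.observe();print(s["position"].round(4),goal(s,(.5329+.01255,.2553-.0013,.1297+.0339),-6,15),s["contact_force"].round(2),s["torque"].round(2),s["gripper_width"],s["finger_force"])
p=ctrl.camera_params("wrist");im,d=ctrl.get_image("wrist");np.savez("pics/w3.npz",im=im,d=d,K=p["mtx"],E=p["extrinsics"])
i2,d2=ctrl.get_image("scene");p=ctrl.camera_params("scene");np.savez("pics/s3.npz",im=i2,d=d2,K=p["mtx"],E=p["extrinsics"])
c=cv2.resize(i2[190:340,110:310,::-1],(640,480),interpolation=cv2.INTER_CUBIC)
cv2.imwrite("pics/w3.png",cv2.resize(np.vstack([im[:300,:,::-1],c[60:]]),None,fx=.8,fy=.8))
```

```text
[0.5452 0.2534 0.1624] (array([0.01, 0.02, 0.05]), array([ 0.01,  0.01, -0.02])) [ 1.02 -0.93 -1.59] [-0.06 -0.4   0.04] 0.049299013850567994 29.99992311000824
```

View pics/w3.png

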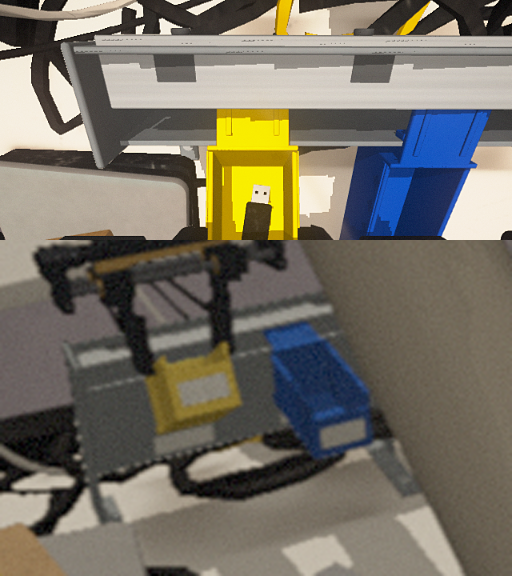

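The pictures show the yellow bin tilted with its tongue under the keeper, the stick still in it, and the blue bin undisturbed. I'll feel downward, square to the tongue, to find the ledge contact and zero the rise.

Call:
servo_tool([
  [-0.012,0.001,-0.016,0,0,0,44],
  [-0.023,0.002,-0.033,0,0,0,44],
  [-0.023,0.002,-0.033,0,0,0,44],
  [-0.023,0.002,-0.033,0,0,0,44],
])

```text
clock: 5.97
position: [0.5446, 0.2536, 0.1625]
tool_rot: [0.99, -0.051, -0.13, -0.007]
contact_force: [0.6, -0.3, 0.2]
gripper_width: 0.0495
finger_force: 30.0
```

Call:
servo_tool([
  [-0.012,0.001,-0.016,0,0,0,44],
  [-0.023,0.002,-0.033,0,0,0,44],
  [-0.023,0.002,-0.033,0,0,0,44],
  [-0.023,0.002,-0.033,0,0,0,44],
])

```text
clock: 6.3
position: [0.5442, 0.2536, 0.1617]
tool_rot: [0.99, -0.051, -0.13, -0.007]
contact_force: [-0.1, 0.5, 1.7]
gripper_width: 0.0491
finger_force: 30.0
```

Contact confirmed: the force rises about 1.8 N per mm, so zero rise is roughly 2 mm above here. Now I'll lift square to the tongue.

Call:
servo_tool([
  [0.023,-0.002,0.033,0,0,0,44],
  [0.068,-0.007,0.098,0,0,0,44],
  [0.114,-0.012,0.164,0,0,0,44],
  [0.16,-0.017,0.23,0,0,0,44],
  [0.205,-0.021,0.295,0,0,0,44],
  [0.205,-0.021,0.295,0,0,0,44],
  [0.205,-0.021,0.295,0,0,0,44],
])

```text
clock: 6.88
position: [0.5493, 0.253, 0.1688]
tool_rot: [0.99, -0.051, -0.131, -0.007]
contact_force: [0.8, -0.0, -1.1]
gripper_width: 0.0491
finger_force: 30.0
```

Call:
servo_tool([
  [0.023,-0.002,0.033,0,0,0,44],
  [0.046,-0.005,0.066,0,0,0,44],
  [0.068,-0.007,0.098,0,0,0,44],
  [0.068,-0.007,0.098,0,0,0,44],
  [0.068,-0.007,0.098,0,0,0,44],
])

```text
clock: 7.3
position: [0.551, 0.2529, 0.1713]
tool_rot: [0.99, -0.051, -0.131, -0.007]
contact_force: [0.1, -0.2, -1.2]
gripper_width: 0.0495
finger_force: 30.0
```

Call:
servo_tool([
  [0.012,-0.001,0.016,0,0,0,44],
  [0.023,-0.002,0.033,0,0,0,44],
  [0.023,-0.002,0.033,0,0,0,44],
  [0.023,-0.002,0.033,0,0,0,44],
])

```text
clock: 7.63
position: [0.5516, 0.2528, 0.1721]
tool_rot: [0.99, -0.051, -0.131, -0.007]
contact_force: [0.2, 0.5, -1.7]
gripper_width: 0.0494
finger_force: 30.0
```

Call:
servo_tool([
  [0.012,-0.001,0.016,0,0,0,44],
  [0.023,-0.002,0.033,0,0,0,44],
  [0.023,-0.002,0.033,0,0,0,44],
  [0.023,-0.002,0.033,0,0,0,44],
])

```text
clock: 7.97
position: [0.5522, 0.2528, 0.173]
tool_rot: [0.99, -0.051, -0.131, -0.007]
contact_force: [0.3, 0.4, -2.7]
gripper_width: 0.049
finger_force: 30.0
```

Run:
```python
from h import *
from station import ctrl
s=ctrl.observe();print(s["position"].round(4),s["contact_force"].round(2),s["torque"].round(2))
p=ctrl.camera_params("wrist");im,d=ctrl.get_image("wrist");K,E=p["mtx"],p["extrinsics"];C=cloud(d,K,E)
m=mask(im,*Y);P=C[m&(d>0)]
X=np.array([np.cos(np.radians(6)),-np.sin(np.radians(6)),0])
pv=np.array([.535,.2543,.14])+.0621*X
a=(P-pv)@X;z=P[:,2]-.14;k=(a>-.02)&(a<.02)
for lo in np.arange(-.015,.02,.005):
    j=(a>lo)&(a<lo+.005);print(lo.round(3),j.sum(),np.median(a[j]).round(4),np.median(z[j]).round(4)) if j.sum()>20 else 0
j=(a>-.002)&(a<.018);c=np.polyfit(a[j],z[j],1);print("tilt",np.degrees(np.arctan(c[0])),c)
# blue ledge reference: top of blue tongue should be z=+4mm
m=mask(im,*B);Q=C[m&(d>0)];b=(Q-pv)@X;j=(b>0)&(b<.016);print("blue tongue z",np.median(Q[j,2]-.14).round(4),"back visible",np.percentile(b,99.5).round(4),"yellow",np.percentile(a,99.5).round(4))
```

```text
[0.5522 0.2528 0.173 ] [ 0.27  0.45 -2.73] [ 0.02 -0.09  0.06]
-0.015 675 -0.0124 0.007
-0.01 685 -0.0075 0.0052
-0.005 681 -0.0024 0.0112
0.0 1133 0.0031 0.0159
0.005 1202 0.0075 0.0135
0.01 1213 0.0125 0.0101
0.015 685 0.0165 0.0074
tilt -46.65341087706058 [-1.05944692  0.02351285]
blue tongue z 0.0043 back visible 0.0167 yellow 0.0174
```

Call:
servo_tool([
  [0.012,-0.001,0.016,0,0,0,44],
  [0.023,-0.002,0.033,0,0,0,44],
  [0.023,-0.002,0.033,0,0,0,44],
  [0.023,-0.002,0.033,0,0,0,44],
])

```text
clock: 8.35
position: [0.5527, 0.2527, 0.1738]
tool_rot: [0.99, -0.051, -0.131, -0.007]
contact_force: [0.1, 0.0, -1.6]
gripper_width: 0.0498
finger_force: 30.0
```

Call:
servo_tool([
  [0.012,-0.001,0.016,0,0,0,44],
  [0.023,-0.002,0.033,0,0,0,44],
  [0.023,-0.002,0.033,0,0,0,44],
  [0.023,-0.002,0.033,0,0,0,44],
])

```text
clock: 8.68
position: [0.5532, 0.2527, 0.1745]
tool_rot: [0.99, -0.051, -0.131, -0.007]
contact_force: [0.1, 0.0, -1.4]
gripper_width: 0.0494
finger_force: 30.0
```

Run:
```python
from station import ctrl
import numpy as np
f=[]
for i in range(4): ctrl.get_image("wrist"); s=ctrl.observe(); f.append(np.r_[s["contact_force"],s["torque"]])
print(np.mean(f,0).round(2),np.std(f,0).round(2),s["position"].round(4))
```

```text
[-0.19 -0.17 -1.63  0.03 -0.17  0.02] [0.31 0.87 0.44 0.01 0.03 0.03] [0.5533 0.2527 0.1746]
```

No keeper contact, and the nib is clear: depth puts the rise at about 12.5 mm against the 10 mm needed. I'll draw out along the tongue.

Call:
servo_tool([
  [-0.065,0.007,0.046,0,0,0,44],
  [-0.13,0.014,0.092,0,0,0,44],
  [-0.2,0.02,0.138,0,0,0,44],
  [-0.26,0.027,0.183,0,0,0,44],
  [-0.326,0.034,0.229,0,0,0,44],
  [-0.326,0.034,0.229,0,0,0,44],
])

```text
clock: 9.38
position: [0.5449, 0.2536, 0.1807]
tool_rot: [0.99, -0.051, -0.13, -0.007]
contact_force: [-0.1, 0.4, -1.7]
gripper_width: 0.0495
finger_force: 30.0
```

Run:
```python
from station import ctrl
s=ctrl.observe();print(s["position"].round(4),s["contact_force"].round(2),s["torque"].round(2))
```

```text
[0.5449 0.2536 0.1807] [-0.06  0.39 -1.72] [ 0.07 -0.11 -0.01]
```

Free so far. I'll draw on 65 mm more.

Call:
servo_tool([
  [-0.13,0.014,0.092,0,0,0,44],
  [-0.26,0.027,0.183,0,0,0,44],
  [-0.39,0.04,0.275,0,0,0,44],
  [-0.52,0.055,0.366,0,0,0,44],
  [-0.65,0.07,0.458,0,0,0,44],
  [-0.78,0.08,0.55,0,0,0,44],
  [-0.91,0.095,0.64,0,0,0,44],
  [-1.04,0.11,0.73,0,0,0,44],
])

```text
clock: 10.05
position: [0.5188, 0.2563, 0.1988]
tool_rot: [0.99, -0.051, -0.131, -0.007]
contact_force: [0.0, -0.1, -1.4]
gripper_width: 0.0493
finger_force: 30.0
```

Call:
servo_tool([
  [-0.2,0.02,0.14,0,0,0,44],
  [-0.4,0.04,0.28,0,0,0,44],
  [-0.65,0.07,0.46,0,0,0,44],
  [-0.9,0.09,0.63,0,0,0,44],
  [-1.15,0.12,0.8,0,0,0,44],
  [-1.3,0.13,0.9,0,0,0,44],
])

```text
clock: 10.55
position: [0.4859, 0.2598, 0.2219]
tool_rot: [0.99, -0.051, -0.13, -0.007]
contact_force: [0.4, 0.7, -1.6]
gripper_width: 0.0494
finger_force: 30.0
```

Run:
```python
from h import *
from station import ctrl
s=ctrl.observe();print(s["position"].round(4),s["contact_force"].round(2),s["torque"].round(2))
im,d=ctrl.get_image("wrist");cv2.imwrite("pics/w4.png",im[:,:,::-1])
p=ctrl.camera_params("wrist");C=cloud(d,p["mtx"],p["extrinsics"]);P=C[mask(im,*Y)&(d>0)];X=np.array([.9945,-.1045,0]);a=(P-s["position"])@X
for lo in np.arange(-.03,.1,.01):
    j=(a>lo)&(a<lo+.01);print(lo.round(3),j.sum(),np.percentile(P[j,2],[10,50,95]).round(4)) if j.sum()>20 else 0
```

```text
[0.4859 0.2598 0.2219] [ 0.45  0.67 -1.64] [-0.03 -0.18 -0.01]
-0.03 1560 [0.1922 0.196  0.2167]
-0.02 1517 [0.1853 0.1898 0.228 ]
-0.01 2238 [0.1789 0.1891 0.2389]
0.0 2332 [0.1716 0.1819 0.2322]
0.01 2095 [0.1657 0.1747 0.2257]
0.02 1388 [0.172  0.1977 0.2191]
0.03 1354 [0.1848 0.1949 0.2121]
0.04 1815 [0.1989 0.2047 0.2941]
0.05 2472 [0.198  0.201  0.2044]
0.06 2444 [0.191  0.194  0.1976]
0.07 2361 [0.184  0.1871 0.1907]
0.08 488 [0.1816 0.1827 0.1842]
```

View pics/w4.png

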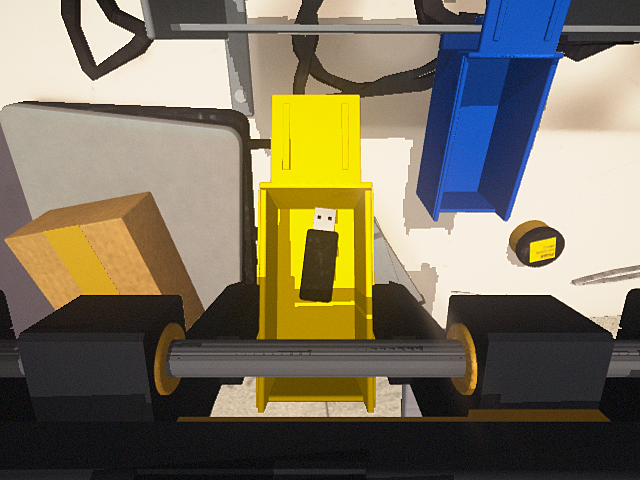

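The bin is out and hasn't slipped in the hand (34.8° measured), and the stick is at (320,260) inside. Next I'll level it, then carry it to the mat.

Call:
servo_tool([
  [-0.05,0,0.1,-0.05,-0.5,0,44],
  [-0.15,0,0.2,-0.12,-1.2,0,44],
  [-0.25,0,0.3,-0.21,-2,0,44],
  [-0.35,0,0.4,-0.29,-2.8,0,44],
  [-0.5,0,0.5,-0.38,-3.6,0,44],
  [-0.65,0,0.6,-0.46,-4.4,0,44],
  [-0.8,0,0.7,-0.55,-5.2,0,44],
  [-0.9,0,0.75,-0.63,-6,0,44],
  [-1,0,0.8,-0.7,-6.6,0,44],
  [-1,0,0.8,-0.73,-6.96,0,44],
])

```text
clock: 11.43
position: [0.4606, 0.2597, 0.2413]
tool_rot: [0.983, -0.05, 0.174, 0.009]
contact_force: [0.7, -0.0, -2.7]
gripper_width: 0.0494
finger_force: 30.0
```

Call:
servo_tool([
  [0,-0.2,0,0,0,0,44],
  [0,-0.6,0,0,0,0,44],
  [0,-1.2,0,0,0,0,44],
  [0,-2,0,0,0,0,44],
  [0,-3,0,0,0,0,44],
  [0,-4,0,0,0,0,44],
  [0.1,-5,0,0,0,0,44],
  [0.2,-6,0,0,0,0,44],
  [0.3,-7,0,0,0,0,44],
  [0.4,-8,0,0,0,0,44],
])

```text
clock: 12.27
position: [0.4716, 0.0574, 0.2412]
tool_rot: [0.984, -0.051, 0.173, 0.009]
contact_force: [0.9, 0.2, -1.8]
gripper_width: 0.0494
finger_force: 30.0
```

Call:
servo_tool([
  [0.1,-1,0,0,0,0,44],
  [0.3,-2,0,0,0,0,44],
  [0.5,-3,0,0,0,0,44],
  [0.7,-4,0,0,0,0,44],
  [0.9,-5,0,0,0,0,44],
  [1.1,-6,-0.2,0,0,0,44],
  [1.3,-7,-0.4,0,0,0,44],
  [1.4,-7.8,-0.8,0,0,0,44],
  [1.5,-8.4,-1.2,0,0,0,44],
  [1.6,-8.8,-1.6,0,0,0,44],
])

```text
clock: 13.1
position: [0.5114, -0.163, 0.2005]
tool_rot: [0.984, -0.052, 0.173, 0.009]
contact_force: [0.0, -0.0, -2.0]
gripper_width: 0.0495
finger_force: 30.0
```

Run:
```python
from h import *
from station import ctrl
s=ctrl.observe();print(s["position"].round(4),s["contact_force"].round(2),s["torque"].round(2));print(goal(s,(.5149,-.2846,.0627),-6,-20))
```

```text
[ 0.5114 -0.163   0.2005] [ 0.03 -0.01 -2.04] [0.1  0.32 0.02]
(array([ 0.14, -4.86, -5.51]), array([ 0.01, -0.01,  0.  ]))
```

Call:
servo_tool([
  [0,-0.7,-0.5,0,0,0,44],
  [0.05,-1.5,-1.2,0,0,0,44],
  [0.1,-2.3,-2,0,0,0,44],
  [0.14,-3.1,-2.8,0,0,0,44],
  [0.14,-3.8,-3.6,0,0,0,44],
  [0.14,-4.4,-4.3,0,0,0,44],
  [0.14,-4.75,-5,0,0,0,44],
  [0.14,-4.86,-5.4,0,0,0,44],
  [0.14,-4.86,-5.5,0,0,0,44],
  [0.14,-4.86,-5.5,0,0,0,44],
])

```text
clock: 13.93
position: [0.5149, -0.2816, 0.0632]
tool_rot: [0.984, -0.051, 0.173, 0.009]
contact_force: [0.3, 0.4, -1.1]
gripper_width: 0.0495
finger_force: 30.0
```

Run:
```python
from h import *
from station import ctrl
s=ctrl.observe();print(s["position"].round(4),s["contact_force"].round(2),s["torque"].round(2));print(goal(s,(.5149,-.2846,.0447),-6,-20))
im,d=ctrl.get_image("top");p=ctrl.camera_params("top");C=cloud(d,p["mtx"],p["extrinsics"])
P=C[mask(im,*Y,(380,150,500,320))&(d>0)];print(len(P),np.percentile(P,[2,50,98],axis=0).round(3).tolist())
im,d=ctrl.get_image("wrist");p=ctrl.camera_params("wrist");C=cloud(d,p["mtx"],p["extrinsics"]);P=C[mask(im,*Y)&(d>0)];X=np.array([.9945,-.1045,0]);a=(P-s["position"])@X
for lo in(.055,.075): 
    j=(a>lo)&(a<lo+.01);print(lo,np.median(P[j,2]).round(4))
print("tongue end",np.percentile(a,99.5).round(4),"y",np.percentile(P[a>.055][:,1],[1,99]))
```

```text
[ 0.5149 -0.2816  0.0632] [ 0.27  0.43 -1.08] [0.08 0.27 0.01]
(array([-0.  , -0.12, -0.74]), array([-0.  , -0.02, -0.02]))
854 [[0.525, -0.309, 0.023], [0.565, -0.291, 0.073], [0.605, -0.259, 0.08]]
0.055 0.0785
0.075 0.0785
tongue end 0.091 y [-0.31024527 -0.27019651]
```

Level, with the underside about 21 mm above the mat. I'll lower it gently.

Call:
servo_tool([
  [0,-0.03,-0.15,0,0,0,44],
  [0,-0.06,-0.3,0,0,0,44],
  [0,-0.1,-0.45,0,0,0,44],
  [0,-0.1,-0.6,0,0,0,44],
  [0,-0.1,-0.7,0,0,0,44],
  [0,-0.1,-0.78,0,0,0,44],
  [0,-0.1,-0.78,0,0,0,44],
  [0,-0.1,-0.78,0,0,0,44],
])

```text
clock: 14.7
position: [0.5151, -0.2844, 0.044]
tool_rot: [0.984, -0.051, 0.173, 0.009]
contact_force: [-0.2, 0.8, -1.6]
gripper_width: 0.0492
finger_force: 30.0
```

Call:
servo_tool([
  [0,0,-0.02,0,0,0,44],
  [0,0,-0.04,0,0,0,44],
  [0,0,-0.06,0,0,0,44],
  [0,0,-0.06,0,0,0,44],
])

```text
clock: 15.03
position: [0.5152, -0.2846, 0.0428]
tool_rot: [0.984, -0.05, 0.173, 0.009]
contact_force: [-1.3, -0.4, -0.7]
gripper_width: 0.0493
finger_force: 30.0
```

Call:
servo_tool([
  [0,0,-0.02,0,0,0,44],
  [0,0,-0.04,0,0,0,44],
  [0,0,-0.04,0,0,0,44],
  [0,0,-0.04,0,0,0,44],
])

```text
clock: 15.37
position: [0.5152, -0.2847, 0.0427]
tool_rot: [0.983, -0.05, 0.174, 0.01]
contact_force: [-8.7, 2.1, 11.6]
gripper_width: 0.0495
finger_force: 30.0
```

Contact. I'll ease off and open, then retreat along the tool axis.

Call:
servo_tool([
  [0,0,0.03,0,0,0,44],
  [0,0,0.03,0,0,0,44],
  [0,0,0.03,0,0,0,52],
  [0,0,0.03,0,0,0,58],
  [0,0,0.03,0,0,0,68],
  [0,0,0.03,0,0,0,76],
  [0,0,0.03,0,0,0,80],
  [0,0,0.03,0,0,0,80],
  [0,0,0.03,0,0,0,80],
])

```text
clock: 16.12
position: [0.5151, -0.2845, 0.0423]
tool_rot: [0.984, -0.05, 0.173, 0.009]
contact_force: [-0.7, 0.8, -0.3]
gripper_width: 0.0802
finger_force: 0.0
```

Call:
servo_tool([
  [-0.1,0.01,0.27,0,0,0,80],
  [-0.2,0.02,0.55,0,0,0,80],
  [-0.4,0.04,1.1,0,0,0,80],
  [-0.7,0.07,1.9,0,0,0,80],
  [-1.05,0.11,2.9,0,0,0,80],
  [-1.4,0.15,3.8,0,0,0,80],
  [-1.9,0.2,5,0,0,0,80],
  [-2.4,0.25,6,0,0,0,80],
  [-2.8,0.25,6.5,0,0,0,80],
  [-2.8,0.25,6.5,0,0,0,80],
])

```text
clock: 16.95
position: [0.4447, -0.279, 0.2084]
tool_rot: [0.983, -0.051, 0.175, 0.012]
contact_force: [0.3, 0.2, 0.3]
gripper_width: 0.0799
finger_force: 0.0
```

Run:
```python
from h import *
from station import ctrl
s=ctrl.observe();print(s["position"].round(4),s["contact_force"].round(2))
im,d=ctrl.get_image("wrist");p=ctrl.camera_params("wrist");K,E=p["mtx"],p["extrinsics"];cv2.imwrite("pics/w5.png",im[:,:,::-1]);C=cloud(d,K,E)
m=mask(im,*Y);P=C[m&(d>0)];q=P[(P[:,2]>.047)&(P[:,2]<.063)];r=cv2.minAreaRect(q[:,:2].astype(np.float32)*1000);print(r,np.percentile(P[:,2],[1,50,99]).round(4))
g=cv2.inRange(cv2.cvtColor(im,cv2.COLOR_RGB2HSV),*G);j=(g>0)&(d>0);b=C[j];b=b[(abs(b[:,2]-.003)<.006)];print("mat",cv2.minAreaRect(b[:,:2].astype(np.float32)*1000))
i2,_=ctrl.get_image("top");cv2.imwrite("pics/t5.png",i2[:,:,::-1])
```

```text
[ 0.4447 -0.279   0.2084] [0.33 0.17 0.27]
((536.0198364257812, -287.4283752441406), (51.87774658203125, 138.99095153808594), 84.04676055908203) [0.0023 0.0324 0.0565]
mat ((515.5232543945312, -285.0384521484375), (166.70140075683594, 167.12022399902344), 82.92401123046875)
```

View pics/w5.png

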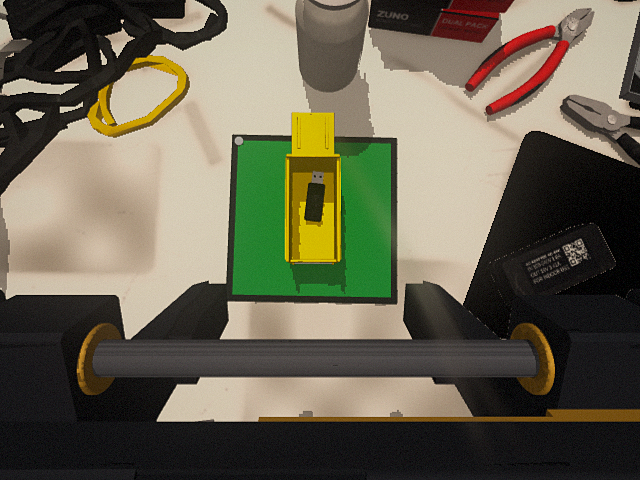

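View pics/t5.png

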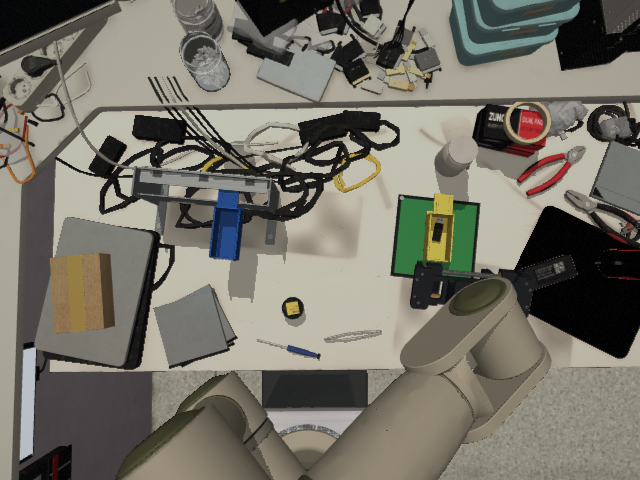

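The wrist view shows the bin upright on the mat (tub at columns 286–341, rows 155–263) with the stick inside. Its centre measures (0.516,-0.285), matching the mat's. The top view shows the blue bin, flux tub and bottle where they were.

```bash
python3 -c "
from station import ctrl
print(ctrl.hand_in())"
```

```text
the job is handed in; nothing more can be done
None
```

The yellow bin, with the USB stick still in it, stands upright within about 1 mm of the green mat's centre; the blue bin still hangs on the rack, the bystanders look unmoved, and I handed the job in at about 17 s.

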